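# Shut and latch the bench incubator's hatch

### The job

Swing the bench incubator's raised hatch down onto its seal, then press it gently against the springy seal and turn its wing knob anticlockwise (seen from above) to the quarter-turn stop, so that the tongue inside swings under the frame edge and holds the hatch down. Go by feel and never force the hatch or the tongue (no more than 25 N), and leave everything else standing where it is.

Things in the scene. Friction and masses are not known exactly. Their poses are not given: they have to be found in the camera images.
- incubator: White bench incubator fixed to the bench, 270 (x) x 340 (y) x 120 mm high. Origin: centre of its underside, z up, front towards its own -x. Its hatch covers the +y two thirds of its top (hatch middle line at y = +50 mm); the -y third is a flat deck with a display and small loose things on it.
- lip (a point): NOMINAL place (fixed to the case) of the middle of the inner top edge of the frame edge: a steel lip 14 mm thick, 206 mm long, reaching 30 mm from here to the front. The real lip stands up to 8 mm higher or lower, not measured. On it lies a sprung black rubber seal strip, its top 7 to 19 mm above the lip when free. The seal and the lip must be found by feel.
- hatch_hinge (a point): On the hatch's hinge axis, middle of the hatch's far (incubator +x) edge, 105 mm behind the incubator's middle and 132 mm above its underside. Tilts with the hatch: x points from the knob to the hinge, y along the hinge axis (to the incubator's +y), z out of the hatch's upper face.
- hatch (a joint): Hatch angle in rad. 0: level, bottomed on a nominal frame; grows as the near edge rises. It starts raised and stays where it is left (stiff hinge, about 0.33 N m). Let down on the seal it rests somewhere from -0.01 to 0.125, depending on lip and seal. Pressed down to the hard frame it reads -0.037 to 0.037.
- hatch_panel: The hatch: white plate 237 mm long from the hinge, 214 mm wide, 8 mm thick, about 0.25 kg with its knob. Origin and axes as hatch_hinge, at the plate's underside: the plate spans x = -237 to 0, y = -107 to 107, z = 0 to 8 mm. More than 25 N on it is forcing it.
- knob_grip (a point): On the axis of the black wing knob, 24 mm above the hatch's upper face, the height to grip; axis 172 mm from the hinge and 65 mm in from the free edge, on the hatch's middle line. The wing is an upright blade 60 mm long, 11 mm thick, 5 to 36 mm above the hatch face. The point turns with the knob: y along the wing, x across it, z out of the hatch.
- knob (a joint): Knob angle in rad, growing anticlockwise seen from above. 0: wing and tongue parallel to the frame edge (along the hatch's y), tongue clear. 1.57: stop, wing square to the frame edge, tongue under the lip. Starts within about 0.2 of 0. Turns with 0.06 N m, some more when the tongue rubs; stays where it is left.
- tongue: Steel tongue on the knob's shaft under the hatch: 12 mm wide, 6 thick, reaching 45 mm from the axis along its +y (wing direction). Origin on the axis at the hatch's upper face; tongue top 23.7 mm below. It clears the lip once the knob is pushed down with 4 to 11 N (hard frame at 5 to 12 N); else it strikes the lip at angle 0.5. Once under, it holds the hatch. Over 25 N on it is forcing.
- hatch_edge (a point): Point on the hatch's upper face, in the middle of its width, 7 mm in from its near (free) edge and 230 mm from the hinge axis.
- sample_jar: Loose white jar, 34 mm across, 45 mm high, on the incubator's deck; origin under its centre. Leave alone.
- tip_box: Loose blue box 50 x 65 x 40 mm on the incubator's deck; origin under its centre. Leave alone.
- amber_bottle: Loose brown bottle, 70 mm across, 170 mm high; origin under its centre. Leave alone.
- wash_bottle: Loose white bottle, 68 mm across, 190 mm high; origin under its centre. Leave alone.
- waste_cup: Loose white cup, 76 mm across, 110 mm high; origin under its centre. Leave alone.
- soap_pump: Loose clear pump dispenser, 64 mm across, 158 mm high; origin under its centre. Leave alone.
- tube_rack: Loose white rack of capped tubes, 90 x 200 x 84 mm high; origin under its centre. Leave alone.

How it is judged:
By the outcome, as a careful person would: the job done as asked, in the order asked, and still so for the second after the job is handed in, with the robot touching nothing.
It also fails if it takes over 61 s, if anything falls off the work surface, if the arm or the gripper's body presses on something with over 40 N, if the wrist force passes 120 N, or if a joint passes its speed limit or range.

### The arm

A 6-joint arm with a two-finger parallel gripper is mounted at the origin on the work surface. World frame = base frame: x ahead of the robot, y to its left, z up, the work surface at z = 0. Lengths are in m, angles in rad, forces in N, time in s.
With the tool pointing down it reaches from about 0.275 to 0.825 m from the base axis. Payload 5.2 kg.
Tool frame: the origin (TCP) lies at the very end of the fingers, on their centre line; the grasp point (between the pads) lies 19 mm behind it (env.hold_point_z is the distance from the TCP to the grasp point, in m); y points along the fingers, z is the direction in which the jaws open and shut, and the axes are right-handed (so a half turn about y gives the same grasp; the last joint's range is limited). The gripper opens to 93 mm and grips with 3 to 60 N. Pads are 15 mm wide; open, the fingers measure 128 mm over their backs; the gripper's body (75 mm by 188 mm) begins 65 mm behind the grasp point.
Start: joints at [1.122, 0.259, 1.535, -0, 1.348, -0.203], TCP at [0.134, 0.533, 0.219] pointing down, gripper open.
Joint ranges: [-3.14, 3.14], [-0.91, 2.08], [0.19, 2.58], [-1.22, 4.36], [0.22, 2.71], [-3.12, 3.12]. Speed limits (rad/s): [2.57, 2.57, 3.14, 3.14, 3.14, 3.14].

### API

Orientations are given as a unit quaternion [w, x, y, z].
In Python, from workcell import env, vision, order gives the robot as it stands.
- The arm moves only by the tool apply_moves, never from a script. Its argument "rows" is a list of rows, each a list of 5 numbers: the shift along the world's x, y, z in mm, then the turn about the world's z in units of 6 degrees (1.0 is 6 degrees), then the opening in per cent of the stroke, from 0 (shut) to 100 (fully open). A call has exactly 10 rows; each row shifts and turns the pose as measured when the row begins; what a row does not reach is not made up. A row lasts 1/10 s, in which the tool goes at most 50 mm and 8.59 degrees, less where a joint would pass 70% of its speed; a pose out of reach is approached as far as the arm can. A call is refused whole if a number of a shift passes 50 or a number of a turn 1, either way. A call with a gripper value outside its range is refused whole. The fingers move at their own pace and stop on an object; the grip force is fixed at half the most. Time passes only in rows, so rows that do not move let the fingers close, or fill a call up. It gives the time, the measured TCP pose, the force and the opening at its end, in the units of the state.
- env.sense(): the state, without advancing time (a new reading comes with each control period).
- vision.read_camera(name): name is "side" or "top" or "wrist"; returns (picture, depth): 400x640x3 uint8, red, green, blue; 400x640 float32, m along the optical axis (not along the pixel's ray), 0 where there is no reading.
- vision.calibration(name): a dict with "fx", "fy", "cx", "cy" (pixels), "T" (4x4, takes a point from camera to world coordinates); the wrist camera has in their place "mount" (4x4, takes a point from camera to tool coordinates, whose origin is the TCP and whose axes are the tool frame's). Camera axes: x right, y up, looking along -z (the intrinsics and any distortion apply to the point x, -y, -z); pixel columns grow to the right and rows downward; lengths in m; the calibration is good to about 2 mm. A picture is of the moment at which its call begins: read the wrist's pose just before it. calibration takes no time and is no camera call.
- order.job_done(): hands the job in, once; it reports no verdict.
The state is a dict: "clock": time; "qpos": joint angles; "qd": joint speeds; "joint_torque": joint torques, N m; "eef_pos": TCP position; "eef_rot": TCP orientation; "contact_force": force on the tool from outside, world axes, zero at the start; "wrist_torque": the same for the moment, N m; "width": finger opening in m.
Only numpy, scipy, OpenCV 4.12 (cv2) and the standard library are available. Lean on these libraries where they do the work, as an engineer would, in place of code of your own. Each camera call takes 0.05 s, during which the arm holds its last target.

## Working session

There is one attempt and no reset: what is moved stays moved. The work goes in short steps, Python scripts to look and compute and a tool call to move; the robot and the scene stay as the last step left them, time stands still between calls to the robot, and variables do not carry over. Pictures are saved under pics/ and viewed, and the job is handed in when it is done.

Besides the shell and the picture viewer there is one more tool, called after "Call:" by a JSON object that holds its "name" and its "arguments". apply_moves: Moves the arm, as the interface text tells. Its arguments: {"type":"object","properties":{"rows":{"type":"array"}},"required":["rows"]}

```bash
ls; mkdir -p pics
python3 - <<'E'
from workcell import env, vision, order
import cv2,numpy as np
s=env.sense()
for k,v in s.items(): print(k,np.round(v,4))
for n in ["side","top","wrist"]:
    p,d=vision.read_camera(n); c=vision.calibration(n)
    print(n,{k:np.round(v,4).tolist() for k,v in c.items()})
    cv2.imwrite(f"pics/a_{n}.png",p[:,:,::-1]); np.save(f"pics/a_{n}.npy",d)
E
```

```text
pics
clock 0.0
qpos [ 1.1222e+00  2.5930e-01  1.5361e+00 -1.0000e-04  1.3480e+00 -2.0280e-01]
qd [ 0.0004  0.0019  0.0002 -0.0018  0.0007  0.0015]
joint_torque [-3.00000e-04 -4.37307e+01 -2.84001e+01  7.17000e-02  4.14000e-02
 -1.00000e-04]
eef_pos [0.1336 0.533  0.2178]
eef_rot [-0.7012  0.7024 -0.0869  0.0865]
contact_force [-0.7521 -0.2002  0.856 ]
wrist_torque [-0.0188  0.0027  0.0065]
width 0.0931
side {'fx': 417.3216, 'fy': 417.3216, 'cx': 318.2543, 'cy': 197.0343, 'T': [[0.8402, 0.3187, -0.4388, 0.0006], [-0.5421, 0.4718, -0.6954, -0.8619], [-0.0146, 0.8221, 0.5692, 0.8316], [0.0, 0.0, 0.0, 1.0]]}
top {'fx': 396.4032, 'fy': 396.4032, 'cx': 320.9974, 'cy': 201.8126, 'T': [[-0.012, 0.9861, -0.1654, 0.3611], [-0.9997, -0.0153, -0.019, -0.0187], [-0.0213, 0.1652, 0.986, 1.2705], [0.0, 0.0, 0.0, 1.0]]}
wrist {'fx': 285.6758, 'fy': 285.6758, 'cx': 320.0681, 'cy': 196.9083, 'mount': [[-0.001, -0.9715, -0.2372, -0.0638], [0.0005, 0.2372, -0.9715, -0.1663], [1.0, -0.0011, 0.0002, -0.0005], [0.0, 0.0, 0.0, 1.0]]}
```

View pics/a_side.png

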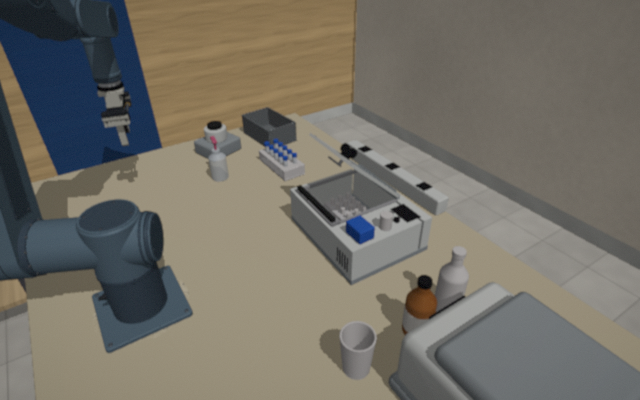

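View pics/a_top.png

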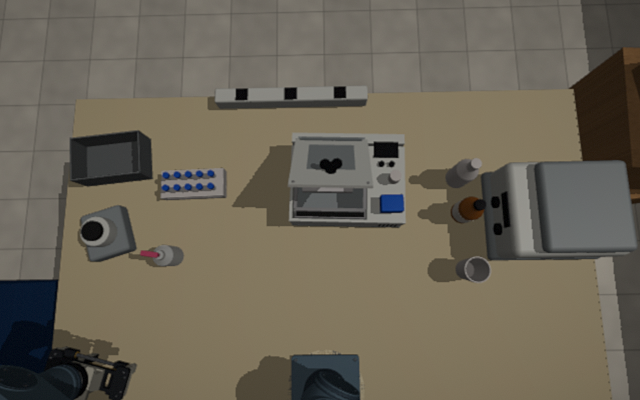

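View pics/a_wrist.png

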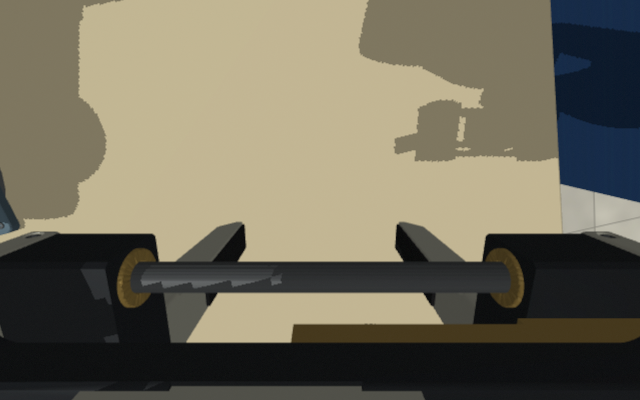

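The top view shows the incubator at about (348,180) px, its front facing the robot. The raised hatch covers cols 289-371, rows 138-187, with the black knob at (331,165) and the tip box at (392,204). The side view agrees. Next I measure it with depth.

```bash
cat > h.py <<'E'
from workcell import env, vision, order
import cv2,numpy as np
def cloud(d,c,T=None):
    T=c["T"] if T is None else T
    v,u=np.mgrid[0:d.shape[0],0:d.shape[1]]
    P=np.stack([(u-c["cx"])/c["fx"]*d,-(v-c["cy"])/c["fy"]*d,-d],-1)
    return P@np.asarray(T)[:3,:3].T+np.asarray(T)[:3,3]
E
python3 - <<'E'
from h import *
p=cv2.imread("pics/a_top.png"); d=np.load("pics/a_top.npy"); c=vision.calibration("top")
P=cloud(d,c); np.set_printoptions(precision=4,suppress=True)
for u,v in [(331,165),(300,150),(300,180),(360,180),(360,150),(392,204),(398,160),(398,185),(348,222),(330,290),(385,210)]: print(u,v,P[v,u],p[v,u])
Z=P[...,2]
m=(Z>0.11)&(Z<0.13)&(P[...,0]>.3)&(P[...,0]<.85)&(abs(P[...,1])<.35)
m[:, :285]=0; m[:,410:]=0
pts=P[m][:,:2].astype(np.float32); print(len(pts),cv2.minAreaRect(pts),np.median(P[m][:,2]))
# plate: raised
m=(Z>0.14)&(P[...,0]>.4)&(P[...,0]<.85); m[:,:287]=0;m[:,373:]=0
q=P[m]; print(len(q),q.min(0),q.max(0))
from numpy.linalg import svd
r=q.copy()
for _ in range(6):
    o=r.mean(0);n=svd(r-o,full_matrices=False)[2][2]; n*=np.sign(n[2]); r=q[abs((q-o)@n)<.006]
print("plane",o,n,len(r),r.min(0),r.max(0), "tilt",np.arctan2(-n[0],n[2]) )
k=q[((q-o)@n>.015)]; print("knob",len(k),k.mean(0),k.min(0),k.max(0))
im=cv2.resize(p[120:235,270:420],None,fx=5,fy=5,interpolation=cv2.INTER_CUBIC); cv2.imwrite("pics/b.png",im)
s=cv2.imread("pics/a_side.png"); cv2.imwrite("pics/b2.png",cv2.resize(s[120:280,280:440],None,fx=3.7,fy=3.7,interpolation=cv2.INTER_CUBIC))
E
```

```text
331 165 [ 0.6255 -0.0266  0.2701] [7 3 4]
300 150 [0.6936 0.0602 0.1845] [114 120 120]
300 180 [0.5836 0.0531 0.2851] [116 122 122]
360 180 [ 0.5814 -0.0995  0.2837] [116 121 121]
360 150 [ 0.6924 -0.1107  0.1782] [115 121 121]
392 204 [ 0.5382 -0.1981  0.1592] [123  57  21]
398 160 [ 0.6783 -0.2287  0.1153] [133 139 141]
398 185 [ 0.6013 -0.2248  0.1181] [134 141 142]
348 222 [ 0.4956 -0.0755  0.0993] [79 83 84]
330 290 [ 0.2938 -0.0191  0.0005] [ 95 120 132]
385 210 [ 0.5214 -0.1778  0.1585] [112  51  18]
3830 ((0.6305341720581055, -0.07418464124202728), (0.3410234749317169, 0.27133044600486755), 88.19078063964844) 0.1194328795584414
3985 [ 0.5105 -0.1341  0.14  ] [0.7501 0.0841 0.301 ]
plane [ 0.6458 -0.0247  0.2264] [ 0.6714 -0.0231  0.7407] 3614 [ 0.5603 -0.1341  0.14  ] [0.7501 0.0841 0.301 ] tilt -0.7363837494939598
knob 171 [ 0.631  -0.0238  0.2757] [ 0.6196 -0.0527  0.266 ] [0.6428 0.0046 0.2856]
```

View pics/b.png

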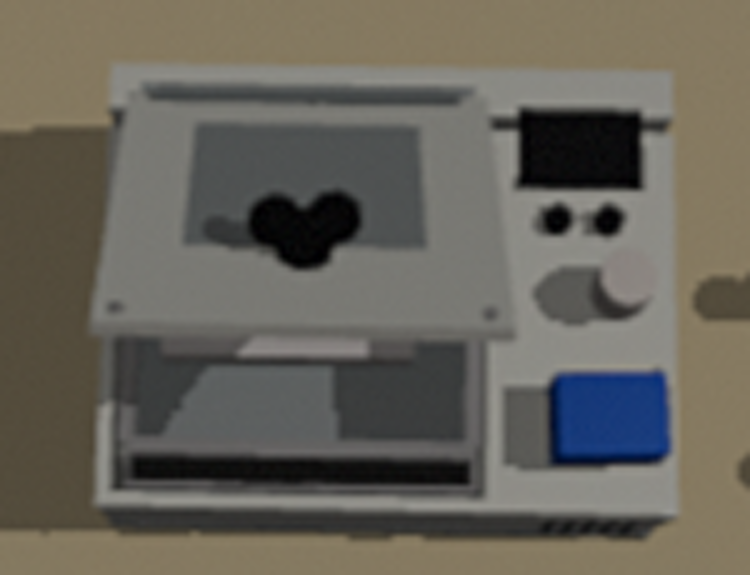

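View pics/b2.png

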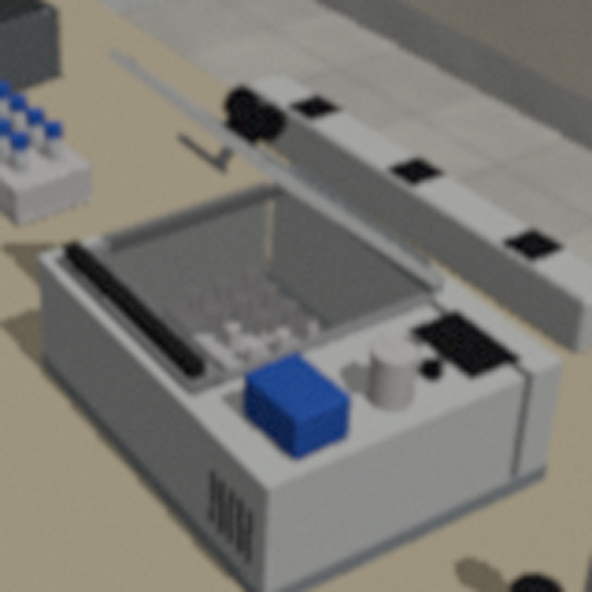

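```bash
cat >> h.py <<'E'
from scipy.spatial.transform import Rotation as R
def st():
    s=env.sense(); q=s["eef_rot"]; M=R.from_quat([q[1],q[2],q[3],q[0]]).as_matrix()
    jaw=np.degrees(np.arctan2(M[1,2],M[0,2]))
    print("t%.2f"%s["clock"],"tcp",np.round(np.array(s["eef_pos"])*1000,1),"jawyaw %.1f"%jaw,"F",np.round(s["contact_force"],2),"T",np.round(s["wrist_torque"],2),"w %.1f"%(s["width"]*1000),"q",np.round(s["qpos"],2),"fing",np.round(M[:,1],3))
    return s,M
# incubator
PSI=np.radians(-1.9); C=np.array([.6305,-.0742,0])
def W(x,y,z):
    c,s=np.cos(PSI),np.sin(PSI); return C+np.array([c*x-s*y,s*x+c*y,z])
def hp(l,h,t,y=0): # point l from hinge, h above underside, hatch angle t
    return W(.105-l*np.cos(t)+h*np.sin(t),.05+y,.132+l*np.sin(t)+h*np.cos(t))
E
python3 - <<'E'
from h import *
np.set_printoptions(precision=4,suppress=True)
st()
for t in [.736,.6,.5,.4,.3,.2,.1,0]: print(t,hp(.230,.008,t),"knob",hp(.172,.032,t))
E
```

```text
t0.15 tcp [133.6 533.1 218. ] jawyaw 75.9 F [ 0.21 -0.6   0.26] T [0.   0.02 0.02] w 93.1 q [ 1.12  0.26  1.54  0.    1.35 -0.2 ] fing [-0.001 -0.001 -1.   ]
0.736 [ 0.5721 -0.0222  0.2923] knob [ 0.6312 -0.0242  0.2712]
0.6 [ 0.5519 -0.0216  0.2685] knob [ 0.6133 -0.0236  0.2555]
0.5 [ 0.5392 -0.0211  0.2493] knob [ 0.6016 -0.0232  0.2425]
0.4 [ 0.5285 -0.0208  0.2289] knob [ 0.5912 -0.0229  0.2285]
0.3 [ 0.5199 -0.0205  0.2076] knob [ 0.5823 -0.0226  0.2134]
0.2 [ 0.5134 -0.0203  0.1855] knob [ 0.575  -0.0223  0.1975]
0.1 [ 0.5092 -0.0201  0.1629] knob [ 0.5692 -0.0221  0.181 ]
0 [ 0.5072 -0.0201  0.14  ] knob [ 0.5652 -0.022   0.164 ]
```

Call:
{"name": "apply_moves", "arguments": {"rows": [[0,0,40,0,0],[20,-25,30,0,0],[28,-35,15,0,0],[28,-35,10,0,0],[28,-36,10,0,0],[30,-37,8,0,0],[30,-37,5,0,0],[30,-37,0,0,0],[30,-37,0,0,0],[30,-37,0,0,0]]}}

```text
clock: 1.15
eef_pos: [0.3895, 0.2065, 0.3371]
eef_rot: [-0.7, 0.705, -0.082, 0.082]
contact_force: [0.9, -0.5, 0.5]
width: 0.0175
```

Call:
{"name": "apply_moves", "arguments": {"rows": [[27,-33,0,0,0],[27,-33,0,0,0],[27,-33,0,0,0],[27,-33,0,0,0],[27,-33,0,0,0],[27,-33,0,0,0],[15,-18,0,0,0],[5,-6,0,0,0],[0,0,0,0,0],[0,0,0,0,0]]}}

```text
clock: 2.15
eef_pos: [0.5779, -0.0314, 0.3327]
eef_rot: [-0.7, 0.704, -0.088, 0.083]
contact_force: [-0.0, 1.1, 0.7]
width: 0.0004
```

Run:
```python
from h import *
st()
for n in ["side","top"]:
    p,d=vision.read_camera(n); cv2.imwrite(f"pics/c_{n}.png",p[:,:,::-1])
```

```text
t2.15 tcp [577.9 -31.4 332.7] jawyaw 76.1 F [-0.04  1.09  0.7 ] T [-0.03 -0.02  0.01] w 0.4 q [-0.24  0.27  1.25 -0.01  1.63 -1.57] fing [-0.007 -0.004 -1.   ]
```

Call:
{"name": "apply_moves", "arguments": {"rows": [[4,5,-15,0,0],[3,4,-15,0,0],[0,0,-8,0,0],[0,0,-5,0,0],[0,0,-5,0,0],[-4,0,-5,0,0],[-4,0,-5,0,0],[-4,0,-5,0,0],[-4,0,-5,0,0],[-4,0,-5,0,0]]}}

```text
clock: 3.25
eef_pos: [0.5622, -0.0164, 0.2627]
eef_rot: [-0.7, 0.704, -0.081, 0.084]
contact_force: [0.6, 0.2, -0.6]
width: 0.0003
```

Run:
```python
from h import *
st()
p,d=vision.read_camera("side"); cv2.imwrite(f"pics/d_side.png",cv2.resize(p[60:280,240:460,::-1],None,fx=2.7,fy=2.7))
```

```text
t3.25 tcp [562.2 -16.4 262.7] jawyaw 76.6 F [ 0.61  0.17 -0.62] T [ 0.01 -0.17  0.01] w 0.3 q [-0.22  0.25  1.43 -0.    1.45 -1.56] fing [ 0.004 -0.006 -1.   ]
```

View pics/d_side.png

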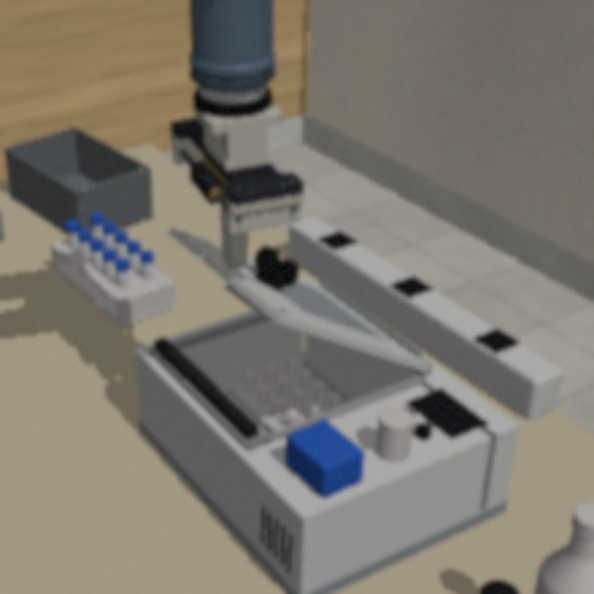

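Call:
{"name": "apply_moves", "arguments": {"rows": [[-6,0,-10,0,0],[-5,0,-10,0,0],[-5,0,-10,0,0],[-4,0,-10,0,0],[-4,0,-8,0,0],[-3,0,-8,0,0],[-2,0,-7,0,0],[-2,0,-6,0,0],[-1,0,-4,0,0],[0,0,-3,0,0]]}}

```text
clock: 4.3
eef_pos: [0.5267, -0.017, 0.1808]
eef_rot: [-0.7, 0.704, -0.082, 0.084]
contact_force: [-0.4, -0.3, 0.8]
width: 0.0005
```

Run:
```python
from h import *
st()
p,d=vision.read_camera("side"); cv2.imwrite(f"pics/e_side.png",cv2.resize(p[60:280,240:460,::-1],None,fx=2.7,fy=2.7))
```

```text
t4.30 tcp [526.7 -17.  180.8] jawyaw 76.5 F [-0.44 -0.29  0.82] T [-0.03  0.07 -0.02] w 0.5 q [-0.24  0.24  1.65 -0.01  1.24 -1.57] fing [ 0.002 -0.006 -1.   ]
```

View pics/e_side.png

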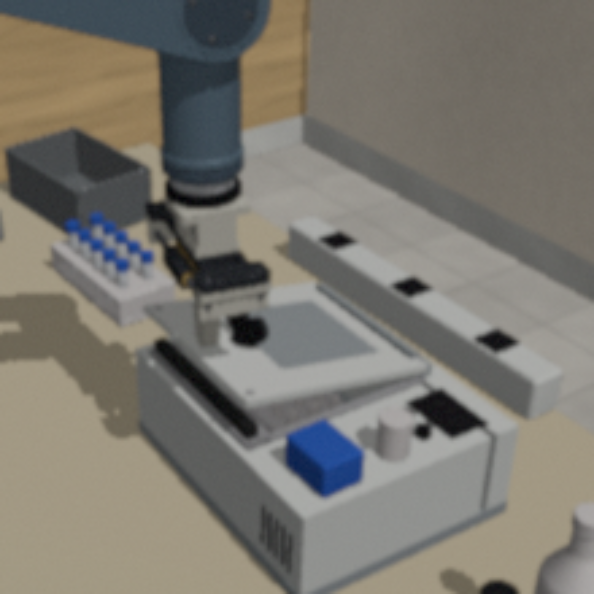

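Call:
{"name": "apply_moves", "arguments": {"rows": [[-1,0,-3,0,0],[0,0,-3,0,0],[0,0,-2,0,0],[0,0,-2,0,0],[0,0,-2,0,0],[0,0,-2,0,0],[0,0,-2,0,0],[0,0,0,0,0],[0,0,0,0,0],[0,0,0,0,0]]}}

```text
clock: 5.35
eef_pos: [0.5261, -0.0171, 0.1634]
eef_rot: [-0.7, 0.704, -0.082, 0.084]
contact_force: [-0.6, -0.7, -0.1]
width: 0.0002
```

```bash
python3 -c "
from h import *
st()"
```

```text
t5.35 tcp [526.1 -17.1 163.4] jawyaw 76.5 F [-0.64 -0.72 -0.1 ] T [ 0.02  0.06 -0.05] w 0.2 q [-0.24  0.26  1.68 -0.01  1.2  -1.57] fing [ 0.003 -0.007 -1.   ]
```

Call:
{"name": "apply_moves", "arguments": {"rows": [[0,0,-2,0,0],[0,0,-2,0,0],[0,0,-2,0,0],[0,0,-2,0,0],[0,0,-2,0,0],[0,0,0,0,0],[0,0,0,0,0],[0,0,0,0,0],[0,0,0,0,0],[0,0,0,0,0]]}}

```text
clock: 6.35
eef_pos: [0.5262, -0.0172, 0.1527]
eef_rot: [-0.7, 0.704, -0.082, 0.084]
contact_force: [0.2, 0.5, -0.3]
width: 0.0007
```

```bash
python3 -c "
from h import *
st()
p,d=vision.read_camera('side'); cv2.imwrite('pics/f_side.png',cv2.resize(p[60:280,240:460,::-1],None,fx=2.7,fy=2.7))"
```

```text
t6.35 tcp [526.2 -17.2 152.7] jawyaw 76.5 F [ 0.21  0.55 -0.29] T [-0.01  0.06  0.02] w 0.7 q [-0.24  0.27  1.69 -0.01  1.18 -1.57] fing [ 0.003 -0.007 -1.   ]
```

View pics/f_side.png

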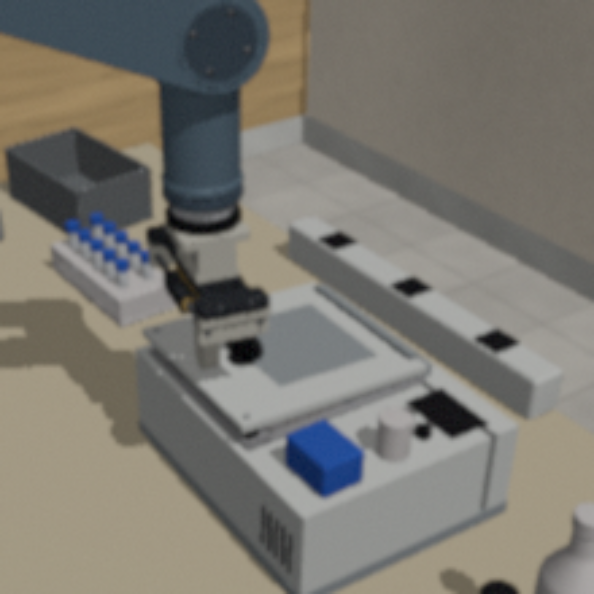

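Call:
{"name": "apply_moves", "arguments": {"rows": [[0,0,-1,0,0],[0,0,-1,0,0],[0,0,-1,0,0],[0,0,-1,0,0],[0,0,-1,0,0],[0,0,-1,0,0],[0,0,-1,0,0],[0,0,-1,0,0],[0,0,-1,0,0],[0,0,-1,0,0]]}}

```text
clock: 7.4
eef_pos: [0.5259, -0.0172, 0.1431]
eef_rot: [-0.7, 0.705, -0.082, 0.084]
contact_force: [-1.2, 0.2, 3.7]
width: 0.0006
```

```bash
python3 -c "
from h import *
st()"
```

```text
t7.40 tcp [525.9 -17.2 143.1] jawyaw 76.5 F [-1.24  0.23  3.66] T [-0.02  0.38  0.01] w 0.6 q [-0.24  0.28  1.7  -0.01  1.15 -1.57] fing [ 0.003 -0.007 -1.   ]
```

Call:
{"name": "apply_moves", "arguments": {"rows": [[0,0,10,0,0],[0,0,30,-1,0],[0,0,30,-1,20],[0,0,30,-1,30],[4,-1,10,-1,40],[4,-1,0,-1,40],[5,-1,0,-1,40],[5,0,0,-1,40],[5,0,0,-1,50],[5,0,0,-1,50]]}}

```text
clock: 8.4
eef_pos: [0.5559, -0.0203, 0.2621]
eef_rot: [-0.58, 0.581, -0.401, 0.406]
contact_force: [0.3, -0.0, 0.2]
width: 0.0456
```

Call:
{"name": "apply_moves", "arguments": {"rows": [[5,0,0,-1,50],[5,0,0,-1,50],[0,0,0,-1,50],[0,0,0,-1,50],[0,0,0,0,50],[0,0,0,0,50],[0,0,0,0,50],[0,0,0,0,50],[0,0,0,0,50],[0,0,0,0,50]]}}

```text
clock: 9.4
eef_pos: [0.5684, -0.0204, 0.2645]
eef_rot: [-0.481, 0.482, -0.514, 0.522]
contact_force: [0.7, -0.2, -0.3]
width: 0.0465
```

Run:
```python
from h import *
s,M=st()
p,d=vision.read_camera('wrist'); c=vision.calibration('wrist')
T=np.eye(4);T[:3,:3]=M;T[:3,3]=s['eef_pos'];T=T@np.array(c['mount'])
P=cloud(d,c,T)
cv2.imwrite('pics/g_w.png',p[:,:,::-1])
p2,d2=vision.read_camera('side'); cv2.imwrite('pics/g_side.png',cv2.resize(p2[60:280,240:460,::-1],None,fx=2.7,fy=2.7))
np.savez('pics/g.npz',P=P,p=p,d=d)
```

```text
t9.40 tcp [568.4 -20.4 264.5] jawyaw -4.3 F [ 0.74 -0.2  -0.3 ] T [-0.07  0.09  0.05] w 46.5 q [-0.23  0.26  1.42 -0.01  1.45 -0.15] fing [ 0.006 -0.009 -1.   ]
```

View pics/g_w.png

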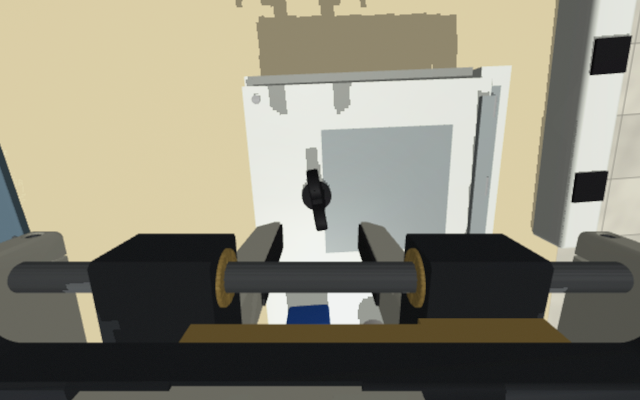

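View pics/g_side.png

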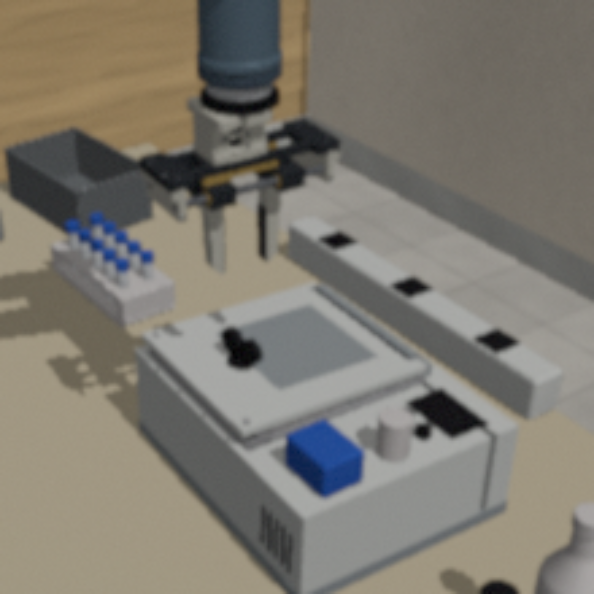

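The wrist view shows the hatch down and flat on the seal. The wing knob is at (316,200) px, from (312,170) to (321,230), slightly tilted. Next I measure its place and angle, and the hatch's plane.

Run:
```python
from h import *
np.set_printoptions(precision=4,suppress=True)
g=np.load('pics/g.npz');P=g['P'];p=g['p']
m=np.zeros(p.shape[:2],bool); m[165:235,295:335]=1
dk=m&(p.max(2)<60)&(P[...,2]>.16)
q=P[dk]; print(len(q),q.mean(0),q.min(0),q.max(0))
rect=cv2.minAreaRect(q[:,:2].astype(np.float32)); print(rect)
top=q[q[:,2]>q[:,2].max()-.006]; print("top",len(top),top.mean(0))
o=q[:,:2].mean(0);w=np.linalg.svd(q[:,:2]-o,full_matrices=False)[2][0];print("wing dir deg",np.degrees(np.arctan2(w[1],w[0])))
# plate plane
a=np.vstack([P[100:140,270:300].reshape(-1,3),P[160:220,265:295].reshape(-1,3),P[90:115,350:460].reshape(-1,3)])
a=a[(a[:,2]>.1)&(a[:,2]<.18)]
o=np.median(a,0)
for _ in range(5):
    r=a[:] if _==0 else a[abs((a-o)@n)<.003]; o=r.mean(0);n=np.linalg.svd(r-o,full_matrices=False)[2][2];n*=np.sign(n[2])
print(len(r),o,n)
for t in [0,.02,.04]: print(t,hp(.172,.032,t), hp(.172,.008,t))
```

```text
679 [ 0.5672 -0.0201  0.1797] [ 0.56   -0.0519  0.1691] [0.5741 0.0452 0.4303]
((0.5668918490409851, -0.0034223683178424835), (0.013648145832121372, 0.09710994362831116), 0.4721192717552185)
top 5 [0.5733 0.0452 0.4303]
wing dir deg -85.87535122747538
5730 [0.5935 0.0346 0.1445] [ 0.0292 -0.0005  0.9996]
0 [ 0.5652 -0.022   0.164 ] [ 0.5652 -0.022   0.14  ]
0.02 [ 0.5659 -0.022   0.1674] [ 0.5654 -0.022   0.1434]
0.04 [ 0.5666 -0.0221  0.1709] [ 0.5657 -0.022   0.1469]
```

Run:
```python
from h import *
np.set_printoptions(precision=4,suppress=True)
g=np.load('pics/g.npz');P=g['P'];p=g['p']
m=np.zeros(p.shape[:2],bool); m[165:235,295:335]=1
dk=m&(p.max(2)<60)&(P[...,2]>.16)&(P[...,2]<.2)
q=P[dk]; print(len(q),q.mean(0),q.min(0),q.max(0))
for z in [.168,.172]:
    t=q[q[:,2]>z]; o=t.mean(0);w=np.linalg.svd(t[:,:2]-o[:2],full_matrices=False)[2][0];print(len(t),o,"wing deg",np.degrees(np.arctan2(w[1],w[0])),cv2.minAreaRect(t[:,:2].astype(np.float32)))
cv2.imwrite('pics/h.png',cv2.resize(p[160:240,280:350,::-1],None,fx=7,fy=7))
```

```text
674 [ 0.5671 -0.0206  0.1778] [ 0.56   -0.0519  0.1691] [0.5741 0.006  0.1827]
674 [ 0.5671 -0.0206  0.1778] wing deg -84.6661943318107 ((0.5673495531082153, -0.023154081776738167), (0.011114849708974361, 0.05812924727797508), 5.010401725769043)
618 [ 0.5671 -0.0209  0.1784] wing deg -84.65938329493653 ((0.567608118057251, -0.023390602320432663), (0.010862474329769611, 0.0576414130628109), 5.531821250915527)
```

View pics/h.png

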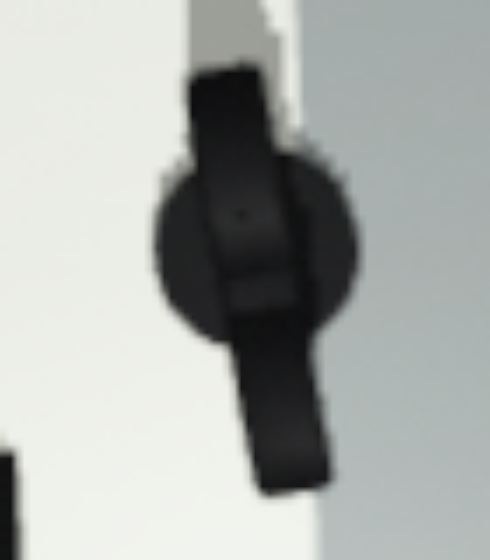

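Call:
{"name": "apply_moves", "arguments": {"rows": [[-1,-2,-15,0.8,50],[0,0,-20,0.8,50],[0,0,-20,0,50],[0,0,-20,0,50],[0,0,-15,0,50],[0,0,-10,0,50],[0,0,-5,0,50],[0,0,-2,0,50],[0,0,0,0,50],[0,0,0,0,50]]}}

```text
clock: 10.5
eef_pos: [0.5688, -0.0228, 0.1562]
eef_rot: [0.526, -0.524, 0.468, -0.479]
contact_force: [0.4, 0.3, 0.4]
width: 0.0464
```

```bash
python3 -c "
from h import *
st()"
```

```text
t10.50 tcp [568.8 -22.8 156.2] jawyaw 5.8 F [0.45 0.29 0.36] T [-0.04  0.04  0.04] w 46.4 q [-0.23  0.33  1.59 -0.01  1.2  -0.33] fing [ 0.013 -0.008 -1.   ]
```

Call:
{"name": "apply_moves", "arguments": {"rows": [[-1,0,-3,0,50],[0,0,-1,0,40],[0,0,0,0,25],[0,0,0,0,15],[0,0,0,0,8],[0,0,0,0,0],[0,0,0,0,0],[0,0,0,0,0],[0,0,0,0,0],[0,0,0,0,0]]}}

```text
clock: 11.5
eef_pos: [0.5654, -0.0234, 0.1532]
eef_rot: [-0.524, 0.525, -0.469, 0.479]
contact_force: [-0.1, -0.1, 0.3]
width: 0.0108
```

```bash
python3 -c "
from h import *
st()"
```

```text
t11.50 tcp [565.4 -23.4 153.2] jawyaw 5.8 F [-0.07 -0.09  0.35] T [-0.12  0.55 -0.04] w 10.8 q [-0.23  0.33  1.6  -0.01  1.2  -0.33] fing [ 0.009 -0.01  -1.   ]
```

Call:
{"name": "apply_moves", "arguments": {"rows": [[0,0,-1,0,0],[0,0,-1,0,0],[0,0,-1,0,0],[0,0,-1,0,0],[0,0,-1,0,0],[0,0,-1,0,0],[0,0,-1,0,0],[0,0,-1,0,0],[0,0,-1,0,0],[0,0,-1,0,0]]}}

```text
clock: 12.5
eef_pos: [0.5646, -0.0234, 0.1465]
eef_rot: [-0.524, 0.525, -0.469, 0.479]
contact_force: [-4.2, 0.3, 8.8]
width: 0.0107
```

```bash
python3 -c "
from h import *
st()"
```

```text
t12.50 tcp [564.6 -23.4 146.5] jawyaw 5.9 F [-4.2   0.26  8.81] T [-0.12  0.82 -0.12] w 10.7 q [-0.23  0.34  1.61 -0.01  1.18 -0.33] fing [ 0.01  -0.011 -1.   ]
```

Call:
{"name": "apply_moves", "arguments": {"rows": [[-0.3,0,-1,0,0],[-0.3,0,-1,0,0],[-0.3,0,-1,0,0],[0,0,-1,0,0],[0,0,-1,0,0],[0,0,-1,0,0],[0,0,-1,0,0],[0,0,-1,0,0],[0,0,-1,0,0],[0,0,-1,0,0]]}}

```text
clock: 13.5
eef_pos: [0.5645, -0.0234, 0.1451]
eef_rot: [0.526, -0.524, 0.466, -0.482]
contact_force: [-5.4, -0.2, 10.5]
width: 0.0107
```

```bash
python3 -c "
from h import *
st()"
```

```text
t13.50 tcp [564.5 -23.4 145.1] jawyaw 5.9 F [-5.44 -0.23 10.55] T [-0.06  0.91 -0.08] w 10.7 q [-0.23  0.33  1.62 -0.01  1.17 -0.33] fing [ 0.019 -0.013 -1.   ]
```

Call:
{"name": "apply_moves", "arguments": {"rows": [[-0.5,0,-1.3,0,0],[-0.5,0,-1.3,0,0],[-0.5,0,-1.3,0,0],[-0.3,0,-1.3,0,0],[-0.3,0,-1.3,0,0],[0,0,-1.3,0,0],[0,0,-1.3,0,0],[0,0,-1.3,0,0],[0,0,-1.3,0,0],[0,0,-1.3,0,0]]}}

```text
clock: 14.5
eef_pos: [0.5644, -0.0234, 0.1435]
eef_rot: [0.528, -0.521, 0.461, -0.486]
contact_force: [-6.4, 0.2, 13.0]
width: 0.0109
```

```bash
python3 -c "
from h import *
st()"
```

```text
t14.50 tcp [564.4 -23.4 143.5] jawyaw 5.9 F [-6.38  0.2  13.04] T [-0.01  1.15 -0.02] w 10.9 q [-0.23  0.33  1.64 -0.01  1.14 -0.33] fing [ 0.032 -0.016 -0.999]
```

```bash
cat >> h.py <<'E'
def platefit(name="top"):
    p,d=vision.read_camera(name);c=vision.calibration(name);P=cloud(d,c)
    a=P.reshape(-1,3)
    L=(a-C); cs,sn=np.cos(PSI),np.sin(PSI)
    x=cs*L[:,0]+sn*L[:,1]-.105; y=-sn*L[:,0]+cs*L[:,1]-.05; z=a[:,2]-.132
    m=(x<-.015)&(x>-.225)&(abs(y)<.1)&(z>-.015)&(z<.03)
    x,y,z=x[m],y[m],z[m]
    A=np.c_[-x,y,np.ones_like(x)]
    k=np.ones(len(x),bool)
    for _ in range(6):
        s=np.linalg.lstsq(A[k],z[k],rcond=None)[0]; k=abs(z-A@s)<.004
    print(name,"plate slope",np.round(s,4),"n",k.sum(),"z at knob",.132+.172*s[0]+s[2])
    return p
E
python3 -c "
from h import *
st()
p=platefit('top'); p2=platefit('side'); cv2.imwrite('pics/i.png',cv2.resize(p2[60:280,240:460,::-1],None,fx=2.7,fy=2.7))
st()"
```

```text
t14.50 tcp [564.4 -23.4 143.5] jawyaw 5.9 F [-6.38  0.2  13.04] T [-0.01  1.15 -0.02] w 10.9 q [-0.23  0.33  1.64 -0.01  1.14 -0.33] fing [ 0.032 -0.016 -0.999]
top plate slope [-0.0294 -0.0015  0.0071] n 1255 z at knob 0.13406698846910753
side plate slope [-0.0283 -0.0021  0.0051] n 2288 z at knob 0.1322087176130344
t14.60 tcp [564.4 -23.4 143.5] jawyaw 5.9 F [-6.28 -0.29 11.79] T [ 0.02  1.14 -0.07] w 10.8 q [-0.23  0.33  1.64 -0.01  1.15 -0.33] fing [ 0.032 -0.016 -0.999]
```

View pics/i.png

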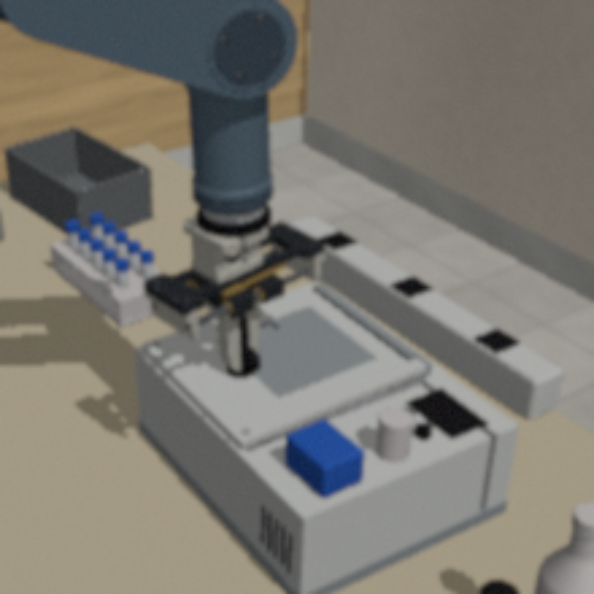

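Call:
{"name": "apply_moves", "arguments": {"rows": [[-0.8,0,-1.6,0,0],[-0.8,0,-1.6,0,0],[-0.8,0,-1.6,0,0],[-0.8,0,-1.6,0,0],[-0.5,0,-1.5,0.3,0],[-0.5,0,-1.5,0.3,0],[-0.5,0,-1.5,0.3,0],[-0.5,0,-1.5,0.3,0],[-0.5,0,-1.5,0.3,0],[-0.5,0,-1.5,0.3,0]]}}

```text
clock: 15.6
eef_pos: [0.5645, -0.0234, 0.1435]
eef_rot: [0.578, -0.559, 0.401, -0.438]
contact_force: [-4.0, 0.2, 12.4]
width: 0.0108
```

```bash
python3 -c "
from h import *
st()"
```

```text
t15.60 tcp [564.5 -23.4 143.5] jawyaw 17.2 F [-3.97  0.17 12.38] T [-0.05  1.24 -0.1 ] w 10.8 q [-0.24  0.31  1.66  0.    1.11 -0.54] fing [ 0.058 -0.01  -0.998]
```

Call:
{"name": "apply_moves", "arguments": {"rows": [[-0.5,0,-1.5,0.4,0],[-0.5,0,-1.5,0.4,0],[-0.5,0,-1.5,0.4,0],[-0.5,0,-1.5,0.4,0],[-0.5,0,-1.5,0.4,0],[-0.5,0,-1.5,0.4,0],[-0.5,0,-1.5,0.4,0],[-0.5,0,-1.5,0.3,0],[-0.5,0,-1.5,0.3,0],[-0.5,0,-1.5,0.3,0]]}}

```text
clock: 16.6
eef_pos: [0.5647, -0.0232, 0.1435]
eef_rot: [0.657, -0.626, 0.273, -0.319]
contact_force: [-3.9, 1.0, 12.4]
width: 0.0111
```

```bash
python3 -c "
from h import *
st()"
```

```text
t16.60 tcp [564.7 -23.2 143.5] jawyaw 40.5 F [-3.92  1.02 12.43] T [-0.26  1.27 -0.04] w 11.1 q [-0.26  0.3   1.68  0.04  1.09 -0.98] fing [ 0.077  0.012 -0.997]
```

Call:
{"name": "apply_moves", "arguments": {"rows": [[-0.5,0,-1.4,0.5,0],[-0.5,0,-1.4,0.5,0],[-0.5,0,-1.4,0.5,0],[-0.5,0,-1.4,0.5,0],[-0.5,0,-1.4,0.5,0],[-0.5,0,-1.4,0.5,0],[-0.5,0,-1.4,0.5,0],[-0.5,0,-1.4,0.5,0],[-0.5,0,-1.4,0.5,0],[-0.5,0,-1.4,0.5,0]]}}

```text
clock: 17.6
eef_pos: [0.565, -0.0229, 0.1435]
eef_rot: [0.719, -0.676, 0.085, -0.136]
contact_force: [-4.6, 1.4, 10.9]
width: 0.0118
```

```bash
python3 -c "
from h import *
st()"
```

```text
t17.60 tcp [565.  -22.9 143.5] jawyaw 72.1 F [-4.6   1.42 10.88] T [-0.43  1.1  -0.02] w 11.8 q [-0.28  0.3   1.68  0.08  1.1  -1.57] fing [ 0.08   0.05  -0.996]
```

Call:
{"name": "apply_moves", "arguments": {"rows": [[-0.5,0,-1.4,0.4,0],[-0.5,0,-1.4,0.4,0],[-0.5,0,-1.4,0.4,0],[-0.5,0,-1.4,0.4,0],[-0.5,0,-1.4,0.3,0],[-0.5,0,-1.4,0.3,0],[-0.5,0,-1.4,0.2,0],[-0.5,0,-1.4,0.2,0],[-0.5,0,-1.4,0.2,0],[-0.5,0,-1.4,0.2,0]]}}

```text
clock: 18.6
eef_pos: [0.5652, -0.0226, 0.1434]
eef_rot: [0.73, -0.682, -0.036, -0.022]
contact_force: [-4.0, 1.8, 10.3]
width: 0.0117
```

```bash
python3 -c "
from h import *
st()"
```

```text
t18.60 tcp [565.2 -22.6 143.4] jawyaw 91.3 F [-4.05  1.77 10.27] T [-0.25  0.97 -0.38] w 11.7 q [-0.3   0.3   1.68  0.1   1.11 -1.93] fing [ 0.081  0.069 -0.994]
```

Call:
{"name": "apply_moves", "arguments": {"rows": [[-0.5,0,-1.3,0.3,0],[-0.5,0,-1.3,0.3,0],[-0.5,0,-1.3,0.3,0],[-0.5,0,-1.3,0.3,0],[0,0,-1,0,0],[0,0,-1,0,0],[0,0,-0.5,0,0],[0,0,0,0,0],[0,0,0,0,0],[0,0,0,0,0]]}}

```text
clock: 19.6
eef_pos: [0.5655, -0.0224, 0.1436]
eef_rot: [0.73, -0.679, -0.081, 0.019]
contact_force: [-2.0, 0.9, 3.8]
width: 0.0131
```

```bash
python3 -c "
from h import *
st();p=platefit('top')"
```

```text
t19.60 tcp [565.5 -22.4 143.6] jawyaw 98.3 F [-1.97  0.92  3.82] T [-0.36  0.95 -0.78] w 13.1 q [-0.3   0.3   1.68  0.11  1.11 -2.06] fing [ 0.082  0.078 -0.994]
top plate slope [-0.0277 -0.0001  0.007 ] n 1567 z at knob 0.13421580976383216
```

Call:
{"name": "apply_moves", "arguments": {"rows": [[0,0,0,-0.3,0],[0,0,0,-0.3,5],[0,0,0,0,20],[0,0,0,0,50],[0,0,0,0,50],[0,0,0,0,50],[0,0,5,0,50],[0,0,10,0,50],[0,0,15,0,50],[0,0,20,0,50]]}}

```text
clock: 20.65
eef_pos: [0.5654, -0.0221, 0.1928]
eef_rot: [0.73, -0.68, -0.059, -0.002]
contact_force: [0.5, -0.1, -0.1]
width: 0.0468
```

Call:
{"name": "apply_moves", "arguments": {"rows": [[0,0,25,0,50],[0,0,30,0,50],[-10,0,30,0,50],[-20,0,20,0,50],[-30,0,10,0,50],[-30,0,0,0,50],[-30,0,0,0,50],[0,0,0,0,50],[0,0,0,0,50],[0,0,0,0,50]]}}

```text
clock: 21.65
eef_pos: [0.4441, -0.0228, 0.3254]
eef_rot: [0.727, -0.683, -0.067, -0.007]
contact_force: [0.3, -0.3, 0.6]
width: 0.0465
```

Run:
```python
from h import *
s,M=st()
p,d=vision.read_camera('wrist'); c=vision.calibration('wrist'); cv2.imwrite('pics/j_w.png',p[:,:,::-1])
p=platefit('top'); p2=platefit('side')
cv2.imwrite('pics/j_t.png',cv2.resize(p[120:235,270:420,::-1],None,fx=5,fy=5))
cv2.imwrite('pics/j_s.png',cv2.resize(p2[60:280,240:460,::-1],None,fx=2.7,fy=2.7))
```

```text
t21.65 tcp [444.1 -22.8 325.4] jawyaw 95.0 F [ 0.34 -0.32  0.6 ] T [-0.05 -0.05  0.05] w 46.5 q [-0.39 -0.06  1.64  0.1   1.49 -2.05] fing [ 0.102  0.067 -0.993]
top plate slope [-0.0211  0.0007  0.007 ] n 3793 z at knob 0.1353997575956113
side plate slope [-0.0231 -0.002   0.0052] n 2476 z at knob 0.13321932817397727
```

View pics/j_t.png

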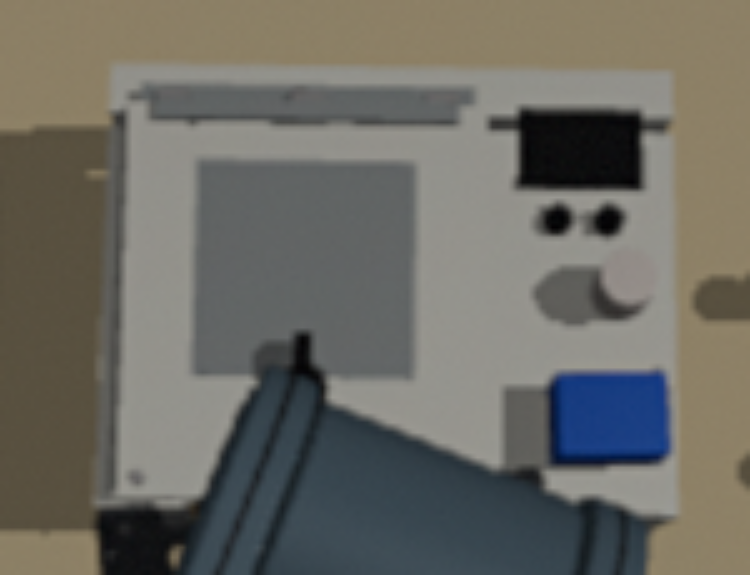

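View pics/j_w.png

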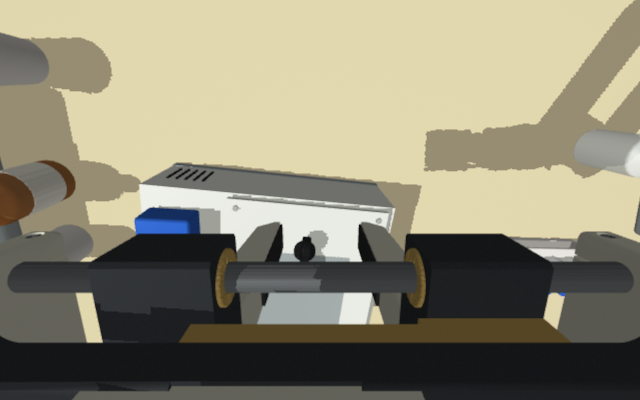

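View pics/j_s.png

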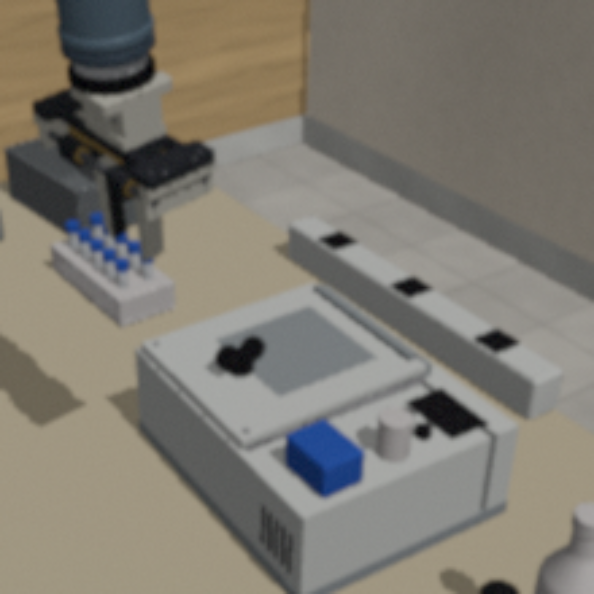

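The hatch stays down: its slope is -0.022, against +0.029 when it lay free on the seal. The wing points along x in the top view, near (303,350). One more check of the wing angle, then I hand in.

Run:
```python
from h import *
p,d=vision.read_camera('side');P=cloud(d,vision.calibration('side'))
m=(p.max(2)<60)&(abs(P[...,0]-.565)<.045)&(abs(P[...,1]+.022)<.045)&(P[...,2]>.155)&(P[...,2]<.185)
q=P[m][:,:2]; r=cv2.minAreaRect(q.astype(np.float32)); o=q.mean(0); w=np.linalg.svd(q-o,full_matrices=False)[2][0]
print(len(q),r,"wing deg",np.degrees(np.arctan2(w[1],w[0])))
```

```text
82 ((0.5632088780403137, -0.02726052701473236), (0.012382659129798412, 0.05643650144338608), 86.93492889404297) wing deg 177.12276361150984
```

```bash
python3 -c "
from workcell import order
print(order.job_done())"
```

```text
the job is handed in; nothing more can be done
None
```

The hatch is closed and latched, and the job was handed in at about 22 s on the robot's clock. It reports no verdict.

- **Closing:** I pushed the hatch down at its near edge until it met the seal, at about 3.7 N.
- **Pressing and turning:** I gripped the wing knob and pressed until the hatch stopped moving at the hard frame, at about 12 to 13 N. I kept that pressure while turning anticlockwise. The tongue passed the 0.5 rad point without striking the lip, and I turned on until the torque rose at the stop.
- **Letting go:** I eased off, opened the fingers and moved the arm clear.

**Last checks:**
- **Hatch:** it stays down with the robot off it. Its slope is about -0.022 rad, against +0.029 when it lay free on the seal.
- **Wing:** it measures about 177°, and 178° is expected at the stop. This came from only 82 pixels, so it is a coarse reading.
- **Loose things:** the jar and tip box look unmoved in the final pictures. I only looked at the other things and did not measure them.
- **Force:** the readings, mostly taken once a second, stayed under about 15 N.

**One flaw:** the gripper tilted about 6° while pressing. It also twisted about 10° on the wing at the stop, with a torque of about 0.8 N m, more than was needed.

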